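# Set the length stop on the seat post cutting jig and butt the post against it

### The arm

A 7-joint arm with a two-finger parallel gripper is mounted at the origin on the work surface. World frame = base frame: x ahead of the robot, y to its left, z up, the work surface at z = 0. Lengths are in m, angles in rad, forces in N, time in s.
With the tool pointing down it reaches from about 0.425 to 0.95 m from the base axis. Payload 16.7 kg.
Tool frame: the origin (TCP) lies at the very end of the fingers, on their centre line; the grasp point (between the pads) lies 19 mm behind it; y points along the fingers, z is the direction in which the jaws open and shut, and the axes are right-handed (so a half turn about y gives the same grasp; the last joint's range is limited). The gripper opens to 94 mm and grips with 3 to 60 N. Pads are 16 mm wide; open, the fingers measure 119 mm over their backs; the gripper's body (75 mm by 177 mm) begins 78 mm behind the grasp point.
Start: joints at [1.177, 0.426, 0.074, 1.606, -0.034, 1.111, -0.067], TCP at [0.164, -0.655, 0.205] pointing down, gripper open.
Joint ranges: [-2.85, 2.85], [-0.5, 2.14], [-1.23, 1.37], [0.21, 2.46], [-1.02, 4.16], [0.16, 2.05], [-2.73, 2.73]. Speed limits (rad/s): [1.89, 1.89, 2.39, 2.39, 3.01, 3.01, 3.01].

### API

Orientations are given as a unit quaternion [w, x, y, z].
In Python, from bench import status, grab_frame, calibration, job gives the robot as it stands. The module is installed in compiled form; this text tells all that it offers.
- The arm moves only by the tool apply_moves, never from a script. Its argument "commands" is a list of rows, each an object of numbers: "hand": the closure, from 0 (fully open) to 1 (shut); "dx", "dy", "dz": the shift along the tool's x, y, z in units of 40 mm (1.0 is 40 mm); "ax", "ay", "az": the turn, a rotation vector about the tool's x, y, z in units of 5 degrees (1.0 is 5 degrees). A call has 1 to 20 rows; each row shifts and turns the pose as measured when the row begins, along the tool's axes as they then stand; what a row does not reach is not made up. A row lasts 1/12 s, in which the tool goes at most 41.7 mm and 7.16 degrees, less where a joint would pass 70% of its speed; a pose out of reach is approached as far as the arm can. A call is refused whole if a number of a shift passes 1 or a number of a turn 1, either way. A call with a gripper value outside its range is refused whole. The fingers move at their own pace and stop on an object; "force" is the grip in N (left out, the last holds). Time passes only in rows, so rows that do not move let the fingers close. It gives the time, the measured TCP pose, the force and the opening at its end, in the units of the state.
- status.sense(): the state, without advancing time (a new reading comes with each control period).
- grab_frame(name): name is "scene" or "top" or "wrist"; returns the picture (420x560x3 uint8, red, green, blue); there is no depth.
- calibration(name): a dict with "mtx" (3x3 intrinsics, pixels), "position" and "attitude" of the camera in the world; the wrist camera has in their place "mount" (4x4, takes a point from camera to tool coordinates, whose origin is the TCP and whose axes are the tool frame's). Camera axes: x right, y down, z forward; pixel columns grow to the right and rows downward; lengths in m; the calibration is good to about 2 mm. A picture is of the moment at which its call begins: read the wrist's pose just before it. calibration takes no time and is no camera call.
- job.job_done(): hands the job in, once; it reports no verdict.
The state is a dict: "clock": time; "joint_positions": joint angles; "joint_velocities": joint speeds; "effort": joint torques, N m; "ee_pos": TCP position; "eef_rot": TCP orientation; "force": force on the tool from outside, world axes, zero at the start; "torque": the same for the moment, N m; "grip_width": opening from 0.0 (shut) to 1.0 (fully open).
Only numpy, scipy, OpenCV 4.12 (cv2) and the standard library are available. Lean on these libraries where they do the work, as an engineer would, in place of code of your own. Each camera call takes 0.05 s, during which the arm holds its last target. There are 200 camera calls.

### The job

Set up the cutting jig for this seat post: slowly draw the length stop along its rails towards the saw guide until its spring plunger drops into the hidden index slot, and stop there. Then slide the seat post along the rails, through the saw guide, until its end butts against the stop. Leave the post lying in the rails and the plunger down in its slot, and do not disturb the other things on the bench.

Things in the scene. Friction and masses are not known exactly. Their poses are not given: they have to be found in the camera images.
- jig: fixed cutting jig, base plate 120 x 480 x 10 mm with two steel rails along its own y (tops 34 mm above the bench, 16 mm wide each, 16 mm apart, from y -190 to +280 mm). Origin on the bench under the rails' centre line; x points away from the robot, y along the rails from saw guide to stop, z up. Aluminium end block, 56 mm high, at y +230 to +280 mm
- saw_guide (a point): middle of the mitre-box saw guide, at rail-top height (34 mm), at the jig's y = -40 mm: four dark steel cheeks, two each side of the rails, y -65 to -15 mm, 21 to 39 mm to either side of the centre line, tops 76 mm above the bench. A clamp screw with a cross bar sticks out of the far cheek to x = 84 mm. Axes as the jig's
- bar_mid (a point): middle of the dark index bar's working length, in the bottom of the gap between the rails, 20 mm above the bench, at the jig's y = +85 mm. The bar has one cross slot, 12 mm wide and 8 mm deep, for the plunger's 8 mm tip. The slot lies anywhere within 40 mm of this point along y, always between saw guide and stop's start: find it by feel
- stop_top (a point): centre of the top (64 mm above the bench) of the length stop: an aluminium saddle on the rails, 68 mm across, 50 mm long along y. It slides only along the jig's y (centre from y +30 to +190 mm) with about 3 N, stays where it is left, and starts at y +155 to +190 mm. When the plunger has dropped it is locked, with 2 mm of play either way
- knob (a point): centre of the plunger's upright round black knob (26 mm diameter and high) above the stop's middle; 91 mm above the bench while the tip rides on the bar, 8 mm lower once dropped. Its spring pushes down with 5 to 6 N: loosely enclosed or pushed sideways it drops by itself; gripped hard and held up it does not. Drawn faster than about 0.1 m/s it may skip the slot
- plunger (a joint): travel of the plunger in m: 0 while its tip rides on the index bar, 0.008 when it has dropped fully into the slot, negative when the knob is pulled up (to -0.008)
- stop_face (a point): centre of the stop's flat face that the post must butt against: the face towards the saw guide (the jig's -y), 25.5 mm from the knob's axis and 48 mm above the bench, level with the axis of a post lying in the rails. Axes as the jig's.
- post_mid (a point): centre of the seat post: plain bare aluminium tube, 31.8 mm diameter, 200 mm long, about 0.16 kg, lying loose in the gap between the rails, axis along the jig's y and 48 mm above the bench (top 64 mm). Its y axis runs along the tube. It slides along the rails with 1 to 2 N; push its back end or grip it from above behind the saw guide
- post_front (a point): centre of the post's front end face (its +y end), which must butt against the stop; it starts inside the saw guide or just past it (the jig's y -50 to -10 mm)
- post_back (a point): centre of the post's back end face (its -y end), which overhangs the rails at the start
- hacksaw: bystander: red hacksaw lying flat behind the jig, about 100 x 360 mm, 24 mm high
- file: bystander: flat file with wooden handle lying between robot and jig, 260 mm long, 22 mm high
- crankset: bystander: chainring (142 mm) with crank arm lying flat between robot and jig, 24 mm high; origin under the chainring's centre
- offcut: bystander: short piece of tube standing upright between robot and jig, 32 mm diameter, 45 mm high
- spray_can: bystander: yellow spray can standing behind the jig, 58 mm diameter, 170 mm high
- lube_bottle: bystander: white bottle standing behind the jig, 48 mm diameter, 120 mm high
Mind the look-alikes: they are no part of the job. What is shaped like the part that bears post_mid but green or turquoise is not meant.

How it is judged:
At the end, for the whole second after the job is handed in: the plunger has dropped more than 6 of its 8 mm into the index slot, the post lies in the rails (within 0.06 rad of them) and the centre of its front end is within 4 mm of the stop's face along the rails and within 6 mm of the face's centre across them (value of joint plunger above 0.006 m and y of post_front in the frame of stop_face between -0.004 and 0.003 m and x of post_front in the frame of stop_face between -0.006 and 0.006 m and z of post_front in the frame of stop_face between -0.006 and 0.006 m and angle between the y axis of post_mid and the y axis of jig, either way round below 0.06 rad); the robot touches nothing.
It fails at once if a bystander was moved by more than 30 mm (distance of any of hacksaw, file, crankset, offcut, spray_can, lube_bottle from where it was at the start of the episode above 0.03 m).
It also fails if it takes over 48 s, if anything falls off the work surface, if the arm or the gripper's body presses on something with over 40 N, if the wrist force passes 120 N, or if a joint passes its speed limit or range.

## Working session

There is one attempt and no reset: what is moved stays moved. The work goes in short steps, Python scripts to look and compute and a tool call to move; the robot and the scene stay as the last step left them, time stands still between calls to the robot, and variables do not carry over. Pictures are saved under pics/ and viewed, about 8 in all and at most 12, crops included, and the job is handed in when it is done.

Besides the shell and the picture viewer there is one more tool, called after "Call:" as name(argument=value, ...), one argument or row to a line, values as JSON. apply_moves: Moves the arm, as the interface text tells. Its arguments: {"type":"object","properties":{"commands":{"type":"array"},"force":{"type":"number"}},"required":["commands"]}

```bash
mkdir -p pics; python3 - <<'E'
from bench import status, grab_frame, calibration
import cv2,numpy as np
s=status.sense();print({k:np.round(v,3).tolist() for k,v in s.items()})
for n in("scene","top"):
    c=calibration(n);print(n,{k:np.round(v,4).tolist() for k,v in c.items()})
    cv2.imwrite(f"pics/{n}0.png",grab_frame(n)[:,:,::-1])
print(calibration("wrist"))
E
```

```text
{'clock': 0.0, 'joint_positions': [1.177, 0.427, 0.074, 1.607, -0.034, 1.111, -0.067], 'joint_velocities': [0.001, -0.0, -0.0, 0.001, -0.0, -0.0, 0.0], 'effort': [0.005, -93.581, 3.669, -45.418, -0.049, 0.02, 0.0], 'ee_pos': [0.163, -0.654, 0.205], 'eef_rot': [0.086, -0.086, 0.702, -0.701], 'force': [-0.535, -1.171, -0.344], 'torque': [-0.029, -0.016, -0.029], 'grip_width': 1.003}
scene {'mtx': [[544.291, 0.0, 272.9766], [0.0, 544.291, 211.8127], [0.0, 0.0, 1.0]], 'position': [0.9063, 0.7188, 0.9794], 'attitude': [-0.0988, 0.2307, 0.9039, -0.3463]}
top {'mtx': [[505.1899, 0.0, 273.5976], [0.0, 505.1899, 213.0268], [0.0, 0.0, 1.0]], 'position': [0.3467, -0.0071, 1.3294], 'attitude': [0.0389, -0.7007, 0.7112, -0.0409]}
{'mtx': array([[301.53339486,   0.        , 282.81826072],
       [  0.        , 301.53339486, 214.05029465],
       [  0.        ,   0.        ,   1.        ]]), 'mount': array([[-3.17233724e-04,  9.61334697e-01,  2.75382460e-01,
        -7.95576433e-02],
       [ 1.69517861e-04, -2.75382418e-01,  9.61334747e-01,
        -1.78677478e-01],
       [ 9.99999935e-01,  3.51650047e-04, -7.56028118e-05,
        -2.87085868e-04],
       [ 0.00000000e+00,  0.00000000e+00,  0.00000000e+00,
         1.00000000e+00]])}
```

View pics/top0.png

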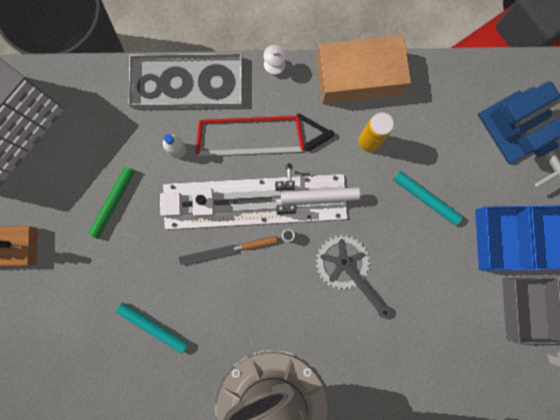

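View pics/scene0.png

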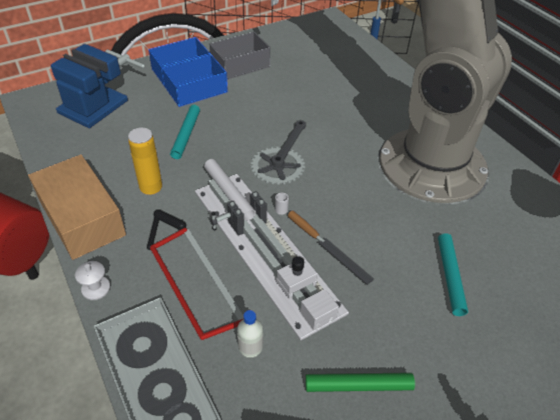

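The top view shows the jig at about (160–350, 175–228), the stop's black knob at (201,200), the saw guide at (285,190) and the bare tube at (280–360,195). Tube candidates are green (110,202), turquoise (152,328) and (428,198), and the silver tube in the rails, which is the only bare aluminium one. The scene view agrees. I'll check it in an enlarged crop.

```bash
cat > h.py <<'E'
import numpy as np, cv2
from bench import status, grab_frame, calibration
from scipy.spatial.transform import Rotation as R
def rot(q): return R.from_quat([q[1],q[2],q[3],q[0]]).as_matrix()
def cam(n):
    c=calibration(n)
    if n!="wrist": return c["mtx"],rot(c["attitude"]),np.array(c["position"])
    s=status.sense();M=c["mount"];A=rot(s["eef_rot"])
    return c["mtx"],A@M[:3,:3],A@M[:3,3]+s["ee_pos"]
def ray(C,u,v,z):
    K,A,p=C;d=A@np.linalg.solve(K,[u,v,1.]);return p+d*(z-p[2])/d[2]
def proj(C,P):
    K,A,p=C;q=K@(A.T@(np.array(P)-p));return q[:2]/q[2]
E
python3 - <<'E'
from h import *
im=cv2.imread("pics/top0.png");c=im[160:245,150:370]
cv2.imwrite("pics/crop0.png",cv2.resize(c,None,fx=3.6,fy=3.6,interpolation=cv2.INTER_CUBIC))
C=cam("top")
g=cv2.cvtColor(im,cv2.COLOR_BGR2GRAY)
# knob: dark blob
m=(g[185:215,190:213]<45).astype(np.uint8);n,l,st,ce=cv2.connectedComponentsWithStats(m)
for i in range(1,n): print("dark",st[i],ce[i]+[190,185])
E
```

```text
dark [ 7 11  9  8 50] [200.9  199.62]
dark [ 0 18  2  2  3] [190.33333333 203.66666667]
```

View pics/crop0.png

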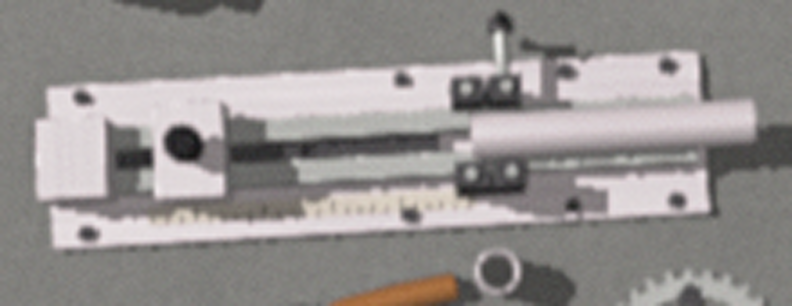

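The silver tube in the rails is confirmed. Its axis runs from crop (470,134) to (755,120), the knob is at crop (183,143), and the saw guide cheeks are at (455–522, 75–190).

```bash
python3 - <<'E'
from h import *
C=cam("top")
f=lambda u,v,z:ray(C,150+(u+.5)/3.6-.5,160+(v+.5)/3.6-.5,z)
pts={k:f(*a) for k,a in dict(TL=(47,88,.01),TR=(698,52,.01),BR=(712,213,.01),BL=(53,248,.01),knob=(183,143,.104),pf=(470,134,.056),pb=(755,121,.056),guideF=(487,90,.076),guideN=(491,176,.076)).items()}
for k,p in pts.items(): print(k,p.round(4))
d=pts["TL"]+pts["BL"]-pts["TR"]-pts["BR"];d2=pts['pf']-pts['pb']
print("yaw",np.arctan2(-d[0],d[1]),np.arctan2(-d2[0],d2[1]),np.linalg.norm(d)/2)
s=status.sense();print(rot(s["eef_rot"]).round(3))
S=cam("scene")
print("knob in scene",proj(S,pts["knob"]))
E
```

```text
TL [0.5777 0.2799 0.01  ]
TR [ 0.5975 -0.1992  0.01  ]
BR [ 0.4781 -0.2057  0.01  ]
BL [0.4597 0.2744 0.01  ]
knob [0.5219 0.1667 0.104 ]
pf [ 0.5322 -0.0294  0.056 ]
pb [ 0.5385 -0.2313  0.056 ]
guideF [ 0.5602 -0.0414  0.076 ]
guideN [ 0.4997 -0.0431  0.076 ]
yaw 0.039841712488844355 0.031233367846047782 0.48000436288068576
[[-0.97  -0.     0.242]
 [-0.242  0.001 -0.97 ]
 [ 0.    -1.    -0.001]]
knob in scene [298.44347813 257.91451908]
```

Call:
apply_moves(
  commands=[
    {"ay": 0.8,"dx": -0.4,"hand": 0.5},
    {"ay": 0.8,"dx": -0.8,"dz": -0.4,"hand": 0.5},
    {"ay": 0.8,"dx": -0.8,"dz": -0.5,"hand": 0.5},
    {"dx": -0.8,"dz": -0.5,"hand": 0.5},
    {"dx": -0.8,"dz": -0.6,"hand": 0.5},
    {"dx": -0.8,"dz": -0.6,"hand": 0.5},
    {"dx": -0.8,"dz": -0.6,"hand": 0.5},
    {"dx": -0.8,"dz": -0.6,"hand": 0.5},
    {"dx": -0.8,"dz": -0.6,"hand": 0.5},
    {"dx": -0.8,"dz": -0.6,"hand": 0.5},
    {"dx": -0.5,"dz": -0.8,"hand": 0.5},
    {"dx": -0.3,"dz": -0.9,"hand": 0.5},
  ],
  force=10,
)

```text
invalid input
```

Call:
apply_moves(
  commands=[
    {"dx": -0.4,"dy": 0,"dz": 0,"ax": 0,"ay": 0.8,"az": 0,"hand": 0.5},
    {"dx": -0.8,"dy": 0,"dz": -0.4,"ax": 0,"ay": 0.8,"az": 0,"hand": 0.5},
  ],
  force=10,
)

```text
clock: 0.27
ee_pos: [0.2011, -0.632, 0.2039]
eef_rot: [0.032, -0.035, 0.707, -0.706]
force: [0.6, 0.1, -1.0]
grip_width: 0.895
```

Call:
apply_moves(
  commands=[
    {"dx": -0.8,"dy": 0,"dz": -0.5,"ax": 0,"ay": 0.5,"az": 0,"hand": 0.5},
    {"dx": -0.8,"dy": 0,"dz": -0.5,"ax": 0,"ay": 0,"az": 0,"hand": 0.5},
    {"dx": -0.8,"dy": 0,"dz": -0.6,"ax": 0,"ay": 0,"az": 0,"hand": 0.5},
    {"dx": -0.8,"dy": 0,"dz": -0.6,"ax": 0,"ay": 0,"az": 0,"hand": 0.5},
    {"dx": -0.8,"dy": 0,"dz": -0.6,"ax": 0,"ay": 0,"az": 0,"hand": 0.5},
    {"dx": -0.8,"dy": 0,"dz": -0.6,"ax": 0,"ay": 0,"az": 0,"hand": 0.5},
    {"dx": -0.8,"dy": 0,"dz": -0.6,"ax": 0,"ay": 0,"az": 0,"hand": 0.5},
    {"dx": -0.8,"dy": 0,"dz": -0.6,"ax": 0,"ay": 0,"az": 0,"hand": 0.5},
    {"dx": -0.6,"dy": 0,"dz": -0.8,"ax": 0,"ay": 0,"az": 0,"hand": 0.5},
    {"dx": -0.3,"dy": 0,"dz": -0.9,"ax": 0,"ay": 0,"az": 0,"hand": 0.5},
  ],
)

```text
clock: 1.1
ee_pos: [0.4912, -0.3558, 0.1992]
eef_rot: [0.01, -0.015, 0.708, -0.706]
force: [1.0, -0.3, -1.2]
grip_width: 0.5
```

Call:
apply_moves(
  commands=[
    {"dx": -0.1,"dy": 0,"dz": -1,"ax": 0,"ay": 0,"az": 0,"hand": 0.5},
    {"dx": -0.1,"dy": 0,"dz": -1,"ax": 0,"ay": 0,"az": 0,"hand": 0.5},
    {"dx": -0.1,"dy": 0,"dz": -1,"ax": 0,"ay": 0,"az": 0,"hand": 0.5},
    {"dx": -0.1,"dy": 0,"dz": -1,"ax": 0,"ay": 0,"az": 0,"hand": 0.5},
    {"dx": -0.1,"dy": 0,"dz": -1,"ax": 0,"ay": 0,"az": 0,"hand": 0.5},
    {"dx": -0.1,"dy": 0,"dz": -1,"ax": 0,"ay": 0,"az": 0,"hand": 0.5},
    {"dx": -0.1,"dy": 0,"dz": -1,"ax": 0,"ay": 0,"az": 0,"hand": 0.5},
    {"dx": -0.1,"dy": 0,"dz": -1,"ax": 0,"ay": 0,"az": 0,"hand": 0.5},
    {"dx": -0.1,"dy": 0,"dz": -1,"ax": 0,"ay": 0,"az": 0,"hand": 0.5},
    {"dx": -0.1,"dy": 0,"dz": -1,"ax": 0,"ay": 0,"az": 0,"hand": 0.5},
    {"dx": -0.1,"dy": 0,"dz": -1,"ax": 0,"ay": 0,"az": 0,"hand": 0.5},
    {"dx": -0.1,"dy": 0,"dz": -0.8,"ax": 0,"ay": 0,"az": 0,"hand": 0.5},
    {"dx": 0,"dy": 0,"dz": -0.3,"ax": 0,"ay": 0,"az": 0,"hand": 0.5},
    {"dx": 0,"dy": 0,"dz": 0,"ax": 0,"ay": 0,"az": 0,"hand": 0.5},
  ],
)

```text
clock: 2.27
ee_pos: [0.5168, 0.1574, 0.1985]
eef_rot: [0.013, -0.021, 0.709, -0.705]
force: [-1.1, -0.7, -0.1]
grip_width: 0.501
```

```bash
cat > look.py <<'E'
import sys
from h import *
s=status.sense();C=cam("wrist");im=grab_frame("wrist")[:,:,::-1].copy()
T=rot(s["eef_rot"]);print(s["ee_pos"],"tool z",T[:,2].round(3),"y",T[:,1].round(3))
J=np.array([0.5284,-0.002,0]);yv=np.array([-np.sin(.04),np.cos(.04),0]);xv=np.array([np.cos(.04),np.sin(.04),0])
print("TCP jig",(s["ee_pos"]-J)@xv,(s["ee_pos"]-J)@yv,"proj knob top est",proj(C,J+.168*yv+[0,0,.104]))
cv2.imwrite("pics/%s.png"%sys.argv[1],im)
E
python3 look.py w1
```

```text
[0.51679703 0.15739798 0.19845422] tool z [ 0.047 -0.999 -0.007] y [-0.011  0.006 -1.   ]
TCP jig -0.005219468149498267 0.15973447111218805 proj knob top est [274.8673993  208.91845233]
```

View pics/w1.png

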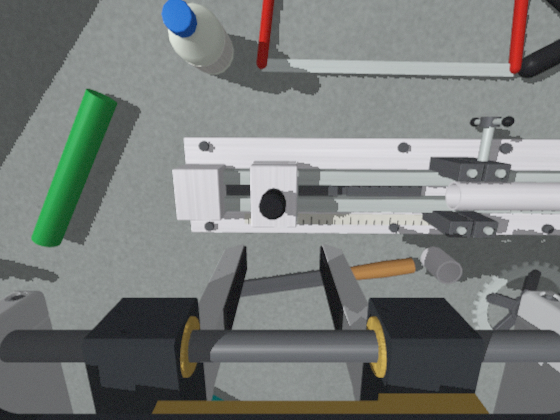

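The wrist view shows the knob at (272,203), about 3–5 mm from my estimate. Next I correct for that and go down around it.

Call:
apply_moves(
  commands=[
    {"dx": -0.26,"dy": 0.3,"dz": -0.25,"ax": 0,"ay": 0,"az": 0,"hand": 0.5},
    {"dx": 0,"dy": 0.7,"dz": 0,"ax": 0,"ay": 0,"az": 0,"hand": 0.5},
    {"dx": 0,"dy": 0.7,"dz": 0,"ax": 0,"ay": 0,"az": 0,"hand": 0.5},
    {"dx": 0,"dy": 0.6,"dz": 0,"ax": 0,"ay": 0,"az": 0,"hand": 0.5},
    {"dx": 0,"dy": 0.5,"dz": 0,"ax": 0,"ay": 0,"az": 0,"hand": 0.5},
    {"dx": 0,"dy": 0.2,"dz": 0,"ax": 0,"ay": 0,"az": 0,"hand": 0.5},
    {"dx": 0,"dy": 0,"dz": 0,"ax": 0,"ay": 0,"az": 0,"hand": 0.5},
  ],
)

```text
clock: 2.9
ee_pos: [0.5282, 0.1579, 0.0745]
eef_rot: [0.011, -0.016, 0.708, -0.706]
force: [1.1, 4.2, 0.1]
grip_width: 0.501
```

```bash
python3 look.py w2
```

```text
[0.5282491  0.15787267 0.07451043] tool z [ 0.038 -0.999 -0.003] y [-0.008  0.003 -1.   ]
TCP jig 0.006242419652196792 0.15975082667622048 proj knob top est [267.99175997 289.03277258]
```

View pics/w2.png

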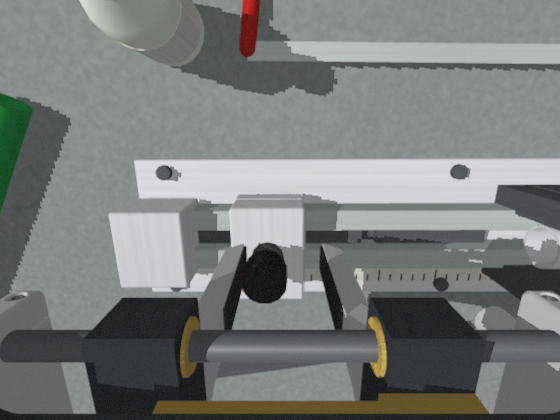

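Call:
apply_moves(
  commands=[
    {"dx": 0.05,"dy": 0,"dz": 0.08,"ax": 0,"ay": 0,"az": 0,"hand": 0.5},
    {"dx": 0,"dy": 0,"dz": 0.1,"ax": 0,"ay": 0,"az": 0,"hand": 0.5},
    {"dx": 0,"dy": 0,"dz": 0.1,"ax": 0,"ay": 0,"az": 0,"hand": 0.5},
    {"dx": 0,"dy": 0,"dz": 0.1,"ax": 0,"ay": 0,"az": 0,"hand": 0.5},
    {"dx": 0,"dy": 0,"dz": 0.1,"ax": 0,"ay": 0,"az": 0,"hand": 0.5},
    {"dx": 0,"dy": 0,"dz": 0.1,"ax": 0,"ay": 0,"az": 0,"hand": 0.5},
  ],
)

```text
clock: 3.45
ee_pos: [0.5295, 0.1341, 0.0802]
eef_rot: [0.013, -0.014, 0.709, -0.705]
force: [-0.7, 4.4, -3.1]
grip_width: 0.501
```

Call:
apply_moves(
  commands=[
    {"dx": 0.05,"dy": 0.1,"dz": 0.08,"ax": 0,"ay": 0,"az": 0,"hand": 0.5},
    {"dx": 0.02,"dy": 0.02,"dz": 0.08,"ax": 0,"ay": 0,"az": 0,"hand": 0.5},
    {"dx": 0.02,"dy": 0.02,"dz": 0.08,"ax": 0,"ay": 0,"az": 0,"hand": 0.5},
    {"dx": 0.02,"dy": 0.02,"dz": 0.08,"ax": 0,"ay": 0,"az": 0,"hand": 0.5},
    {"dx": 0,"dy": 0.02,"dz": 0.08,"ax": 0,"ay": 0,"az": 0,"hand": 0.5},
  ],
)

```text
clock: 3.87
ee_pos: [0.5294, 0.1196, 0.0764]
eef_rot: [0.017, -0.011, 0.711, -0.703]
force: [-2.8, 6.2, 4.3]
grip_width: 0.499
```

Call:
apply_moves(
  commands=[
    {"dx": 0.05,"dy": 0,"dz": 0.08,"ax": 0,"ay": 0,"az": 0,"hand": 0.5},
    {"dx": 0.03,"dy": 0.01,"dz": 0.08,"ax": 0,"ay": 0,"az": 0,"hand": 0.5},
    {"dx": 0.03,"dy": 0.01,"dz": 0.08,"ax": 0,"ay": 0,"az": 0,"hand": 0.5},
    {"dx": 0.03,"dy": 0.01,"dz": 0.08,"ax": 0,"ay": 0,"az": 0,"hand": 0.5},
  ],
)

```text
clock: 4.2
ee_pos: [0.5275, 0.1068, 0.0769]
eef_rot: [0.019, -0.008, 0.712, -0.702]
force: [3.6, 4.3, -0.8]
grip_width: 0.501
```

```bash
python3 - <<'E'
from h import *
s=status.sense();print(s["ee_pos"],s["force"],s["torque"],rot(s["eef_rot"]).round(4).tolist())
E
```

```text
[0.52753361 0.10676744 0.07685849] [ 3.57086193  4.29196593 -0.76397126] [ 1.07995762 -0.66316311 -0.13324601] [[-0.9991, 0.0151, 0.0387], [-0.0385, 0.0148, -0.9991], [-0.0157, -0.9998, -0.0142]]
```

Call:
apply_moves(
  commands=[
    {"dx": 0.03,"dy": 0.03,"dz": 0.08,"ax": 0.08,"ay": 0,"az": -0.08,"hand": 0.5},
    {"dx": 0.02,"dy": 0.01,"dz": 0.08,"ax": 0.08,"ay": 0,"az": -0.08,"hand": 0.5},
    {"dx": 0.02,"dy": 0.01,"dz": 0.08,"ax": 0.02,"ay": 0,"az": -0.02,"hand": 0.5},
    {"dx": 0.02,"dy": 0.01,"dz": 0.08,"ax": 0.02,"ay": 0,"az": -0.02,"hand": 0.5},
  ],
)

```text
clock: 4.53
ee_pos: [0.5274, 0.0942, 0.0766]
eef_rot: [-0.015, 0.012, -0.707, 0.707]
force: [2.6, 5.2, 0.1]
grip_width: 0.501
```

Call:
apply_moves(
  commands=[
    {"dx": 0.03,"dy": 0.01,"dz": 0.08,"ax": 0,"ay": 0,"az": 0,"hand": 0.5},
    {"dx": 0.02,"dy": 0.01,"dz": 0.08,"ax": 0.02,"ay": 0,"az": -0.02,"hand": 0.5},
    {"dx": 0.02,"dy": 0.01,"dz": 0.08,"ax": 0.02,"ay": 0,"az": -0.02,"hand": 0.5},
    {"dx": 0.02,"dy": 0.01,"dz": 0.08,"ax": 0.02,"ay": 0,"az": -0.02,"hand": 0.5},
  ],
)

```text
clock: 4.87
ee_pos: [0.5275, 0.081, 0.0767]
eef_rot: [-0.016, 0.011, -0.705, 0.708]
force: [3.1, 3.9, -2.6]
grip_width: 0.499
```

Call:
apply_moves(
  commands=[
    {"dx": 0.03,"dy": 0.01,"dz": 0.08,"ax": 0,"ay": 0,"az": 0.02,"hand": 0.5},
    {"dx": 0.02,"dy": 0.01,"dz": 0.08,"ax": 0.02,"ay": 0,"az": 0.02,"hand": 0.5},
    {"dx": 0.02,"dy": 0.01,"dz": 0.08,"ax": 0.02,"ay": 0,"az": 0.0,"hand": 0.5},
    {"dx": 0.02,"dy": 0.01,"dz": 0.08,"ax": 0.02,"ay": 0,"az": 0.0,"hand": 0.5},
  ],
)

```text
clock: 5.2
ee_pos: [0.5267, 0.0716, 0.0767]
eef_rot: [-0.02, 0.008, -0.706, 0.708]
force: [3.7, 20.3, -6.4]
grip_width: 0.542
```

Call:
apply_moves(
  commands=[
    {"dx": 0,"dy": 0,"dz": 0.03,"ax": 0,"ay": 0,"az": 0,"hand": 0.5},
    {"dx": 0,"dy": 0,"dz": 0.03,"ax": 0,"ay": 0,"az": 0,"hand": 0.5},
  ],
)

```text
clock: 5.37
ee_pos: [0.5268, 0.0738, 0.0766]
eef_rot: [0.022, -0.009, 0.708, -0.706]
force: [0.8, 13.3, -7.8]
grip_width: 0.503
```

```bash
python3 look.py w3; python3 - <<'E'
import cv2
from bench import grab_frame
a=cv2.imread("pics/w3.png")[190:320,150:400]
b=grab_frame("scene")[:,:,::-1][170:320,180:370]
a=cv2.resize(a,(600,312));b=cv2.resize(b,(600,474))[180:]
cv2.imwrite("pics/c3.png",cv2.vconcat([a,b.copy()])[:600])
E
```

```text
[0.52675382 0.07377997 0.07664214] tool z [ 0.044 -0.999 -0.002] y [ 0.019  0.002 -1.   ]
TCP jig 0.0013855232770805116 0.07578518523054385 proj knob top est [117.11429847 277.34329852]
```

View pics/c3.png

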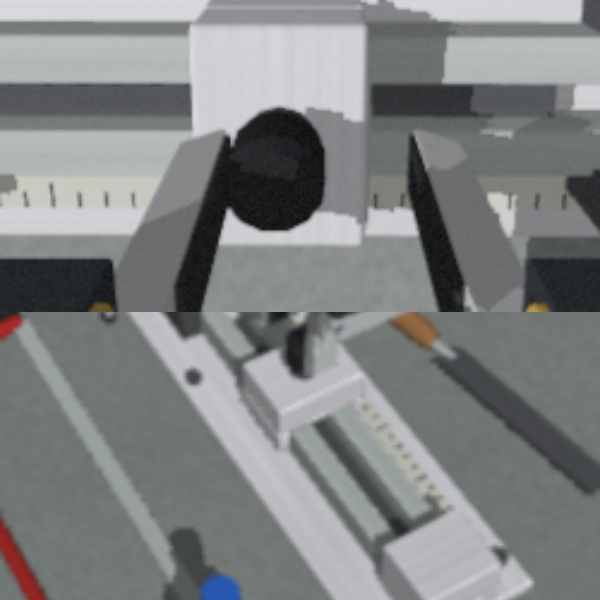

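The stop has locked: 13–20 N at the knob with no further travel. The wrist crop shows the +y finger bearing on the knob. I'll back off, lift clear and check the drop.

Call:
apply_moves(
  commands=[
    {"dx": 0,"dy": 0,"dz": -0.15,"ax": 0,"ay": 0,"az": 0,"hand": 0.5},
    {"dx": 0,"dy": 0,"dz": -0.1,"ax": 0,"ay": 0,"az": 0,"hand": 0.5},
    {"dx": 0,"dy": -0.3,"dz": 0,"ax": 0.1,"ay": 0,"az": -0.02,"hand": 0.5},
    {"dx": 0,"dy": -0.7,"dz": 0,"ax": 0,"ay": 0,"az": -0.1,"hand": 0.5},
    {"dx": 0,"dy": -0.8,"dz": 0,"ax": 0,"ay": 0,"az": -0.1,"hand": 0.5},
    {"dx": 0,"dy": -0.8,"dz": 0.3,"ax": 0,"ay": 0,"az": 0,"hand": 0.6},
    {"dx": 0,"dy": 0,"dz": 1,"ax": 0,"ay": 0,"az": 0,"hand": 1},
    {"dx": 0,"dy": 0,"dz": 1,"ax": 0,"ay": 0,"az": 0,"hand": 1},
    {"dx": 0,"dy": 0,"dz": 1,"ax": 0,"ay": 0,"az": 0,"hand": 1},
    {"dx": 0,"dy": 0,"dz": 1,"ax": 0,"ay": 0,"az": 0,"hand": 1},
    {"dx": 0,"dy": 0,"dz": 1,"ax": 0,"ay": 0,"az": 0,"hand": 1},
    {"dx": 0,"dy": 0,"dz": 1,"ax": 0,"ay": 0,"az": 0,"hand": 1},
    {"dx": 0,"dy": 0,"dz": 1,"ax": 0,"ay": 0,"az": 0,"hand": 1},
    {"dx": 0,"dy": 0,"dz": 1,"ax": 0,"ay": 0,"az": 0,"hand": 1},
    {"dx": 0,"dy": 0,"dz": 0.5,"ax": 0,"ay": 0,"az": 0,"hand": 1},
    {"dx": 0,"dy": 0,"dz": 0,"ax": 0,"ay": 0,"az": 0,"hand": 1},
  ],
)

```text
clock: 6.8
ee_pos: [0.535, -0.2872, 0.1924]
eef_rot: [-0.014, 0.017, -0.7, 0.714]
force: [-0.5, 0.7, -0.6]
grip_width: 0.007
```

```bash
python3 look.py w4; python3 - <<'E'
from h import *
S=cam("scene");T=cam("top")
sc=grab_frame("scene")[:,:,::-1];tp=grab_frame("top")[:,:,::-1]
def knob(im,C,P,r=16):
    u,v=proj(C,P).astype(int);g=cv2.cvtColor(im[v-r:v+r,u-r:u+r].copy(),cv2.COLOR_BGR2GRAY)
    n,l,st,ce=cv2.connectedComponentsWithStats((g<50).astype(np.uint8))
    for i in range(1,n):
        if st[i][4]>15: print((st[i][:2]+[u-r,v-r]),st[i][2:],(ce[i]+[u-r,v-r]).round(1))
im0=cv2.imread("pics/scene0.png");t0=cv2.imread("pics/top0.png")
print("before");knob(im0,S,[.522,.167,.091]);knob(t0,T,[.522,.167,.104])
P=[.5255,.084,.091]
print("after");knob(sc,S,P);knob(tp,T,P)
for y,z in((.167,.091),(.084,.091),(.084,.083)):print(proj(S,[.5284-.04*y,y,z]),proj(T,[.5284-.04*y,y,z+.013]))
u,v=proj(S,P).astype(int)
A=cv2.resize(sc[v-40:v+40,u-53:u+53].copy(),(530,400),interpolation=cv2.INTER_CUBIC)
u,v=proj(S,[.522,.167,.091]).astype(int)
B=cv2.resize(im0[v-19:v+19,u-53:u+53].copy(),(530,190),interpolation=cv2.INTER_CUBIC)
cv2.imwrite("pics/c4.png",cv2.vconcat([A,B]))
E
```

```text
[ 0.5350426  -0.28716726  0.19236979] tool z [ 0.043 -0.999  0.02 ] y [-0.004 -0.02  -1.   ]
TCP jig -0.0047663599415491914 -0.2852047911637125 proj knob top est [-228.52350812  212.78149612]
before
[292 257] [ 12  14 135] [297.1 263.5]
[197 196] [ 9  8 59] [200.7 199.6]
[184 202] [ 8  4 17] [187.4 203.9]
after
[271 231] [ 11  15 126] [275.6 238.4]
[231 194] [ 8  9 53] [234.6 198.3]
[298.27317381 261.86335387] [200.34916236 199.45477743]
[276.8971824  234.81082705] [234.25440364 197.61482329]
[276.80641709 237.2116044 ] [234.49886246 198.07900483]
```

View pics/c4.png

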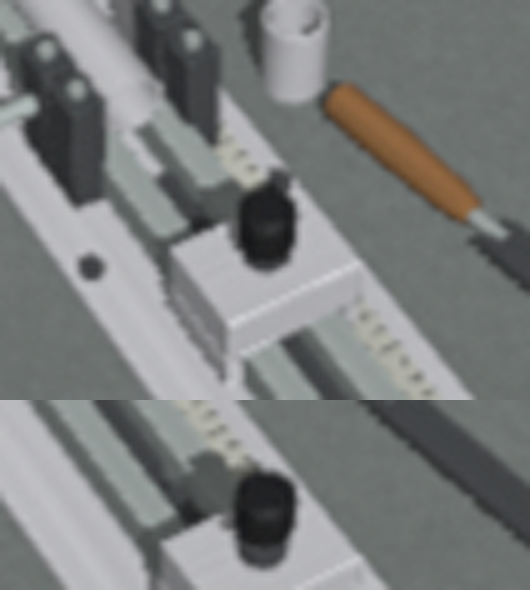

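View pics/w4.png

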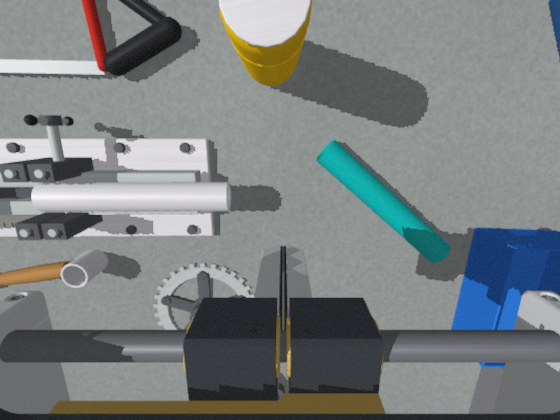

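The plunger is down: the light neck under the knob that showed before is gone, and the knob sits on the saddle at (275.6,238.4), where a dropped knob should project. The wrist view shows the post's back end at (230,197), so the pusher is clear behind it. Next I go down.

Call:
apply_moves(
  commands=[
    {"dx": -0.1,"dy": 0.4,"dz": 0,"ax": -0.23,"ay": 0,"az": 0,"hand": 1},
    {"dx": 0,"dy": 0.8,"dz": 0,"ax": 0,"ay": 0,"az": 0,"hand": 1},
    {"dx": 0,"dy": 0.8,"dz": 0,"ax": 0,"ay": 0,"az": 0,"hand": 1},
    {"dx": 0,"dy": 0.8,"dz": 0,"ax": 0,"ay": 0,"az": 0,"hand": 1},
    {"dx": 0,"dy": 0.5,"dz": 0,"ax": 0,"ay": 0,"az": 0,"hand": 1},
    {"dx": 0,"dy": 0.3,"dz": 0,"ax": 0,"ay": 0,"az": 0,"hand": 1},
    {"dx": 0,"dy": 0,"dz": 0,"ax": 0,"ay": 0,"az": 0,"hand": 1},
  ],
)

```text
clock: 7.53
ee_pos: [0.5438, -0.2669, 0.046]
eef_rot: [0.023, -0.023, 0.708, -0.705]
force: [-1.1, 0.4, 0.4]
grip_width: 0.005
```

```bash
python3 look.py w5
```

```text
[ 0.54383171 -0.26694744  0.04598113] tool z [ 0.065 -0.998 -0.005] y [ 0.001  0.005 -1.   ]
TCP jig 0.004824294919226174 -0.265352615619274 proj knob top est [-662.98643207  293.94245003]
```

Call:
apply_moves(
  commands=[
    {"dx": 0.1,"dy": 0,"dz": -0.15,"ax": 0,"ay": 0.28,"az": 0,"hand": 1},
    {"dx": 0,"dy": 0,"dz": -0.15,"ax": 0,"ay": 0,"az": 0,"hand": 1},
    {"dx": 0,"dy": 0,"dz": -0.15,"ax": 0,"ay": 0,"az": 0,"hand": 1},
    {"dx": 0,"dy": 0,"dz": -0.15,"ax": 0,"ay": 0,"az": 0,"hand": 1},
    {"dx": 0,"dy": 0,"dz": -0.15,"ax": 0,"ay": 0,"az": 0,"hand": 1},
    {"dx": 0,"dy": 0,"dz": -0.15,"ax": 0,"ay": 0,"az": 0,"hand": 1},
    {"dx": 0,"dy": 0,"dz": -0.15,"ax": 0,"ay": 0,"az": 0,"hand": 1},
    {"dx": 0,"dy": 0,"dz": -0.15,"ax": 0,"ay": 0,"az": 0,"hand": 1},
  ],
)

```text
clock: 8.25
ee_pos: [0.542, -0.2134, 0.0537]
eef_rot: [0.02, -0.013, 0.708, -0.706]
force: [0.4, -0.6, -0.5]
grip_width: 0.004
```

Call:
apply_moves(
  commands=[
    {"dx": 0.1,"dy": 0.15,"dz": 0.12,"ax": 0,"ay": 0,"az": 0,"hand": 1},
    {"dx": 0.03,"dy": 0.05,"dz": -0.05,"ax": 0,"ay": 0,"az": 0,"hand": 1},
    {"dx": 0.03,"dy": 0.03,"dz": -0.15,"ax": 0,"ay": 0,"az": 0,"hand": 1},
    {"dx": 0.03,"dy": 0.02,"dz": -0.15,"ax": 0,"ay": 0,"az": 0,"hand": 1},
    {"dx": 0.02,"dy": 0.02,"dz": -0.15,"ax": 0,"ay": 0,"az": 0,"hand": 1},
  ],
)

```text
clock: 8.67
ee_pos: [0.5325, -0.198, 0.0419]
eef_rot: [0.02, -0.013, 0.707, -0.707]
force: [0.2, -2.1, 1.2]
grip_width: 0.005
```

```bash
python3 look.py w6; python3 - <<'E'
from h import *
T=cam("top");tp=grab_frame("top")[:,:,::-1]
cv2.imwrite("pics/c6.png",cv2.resize(tp[150:245,150:370],None,fx=3.6,fy=3.6,interpolation=cv2.INTER_CUBIC))
E
```

```text
[ 0.53254985 -0.19804302  0.04194624] tool z [ 0.046 -0.999 -0.001] y [ 0.011  0.001 -1.   ]
TCP jig -0.0036931036261583445 -0.19605215448957874 proj knob top est [-544.71436373  300.03288981]
```

View pics/w6.png

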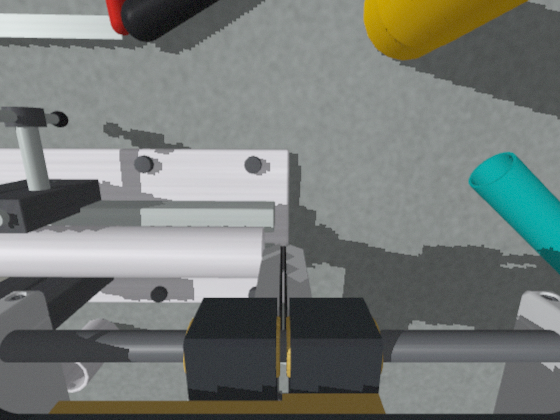

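The wrist view shows the closed fingers behind the post's back end at (265,250), in contact. I'll push on.

Call:
apply_moves(
  commands=[
    {"dx": 0,"dy": 0,"dz": -0.13,"ax": 0,"ay": 0,"az": 0,"hand": 1},
    {"dx": 0,"dy": 0.01,"dz": -0.13,"ax": 0,"ay": 0,"az": 0,"hand": 1},
    {"dx": 0,"dy": 0.01,"dz": -0.13,"ax": 0,"ay": 0,"az": 0,"hand": 1},
    {"dx": 0,"dy": 0.01,"dz": -0.13,"ax": 0,"ay": 0,"az": 0,"hand": 1},
    {"dx": 0,"dy": 0.01,"dz": -0.13,"ax": 0,"ay": 0,"az": 0,"hand": 1},
  ],
)

```text
clock: 9.18
ee_pos: [0.5313, -0.1699, 0.0406]
eef_rot: [0.02, -0.013, 0.707, -0.707]
force: [-1.1, -2.0, 2.0]
grip_width: 0.006
```

Call:
apply_moves(
  commands=[
    {"dx": -0.03,"dy": 0,"dz": -0.08,"ax": 0,"ay": 0,"az": 0,"hand": 1},
    {"dx": 0,"dy": 0,"dz": -0.08,"ax": 0,"ay": 0,"az": 0,"hand": 1},
    {"dx": 0,"dy": 0,"dz": -0.08,"ax": 0,"ay": 0,"az": 0,"hand": 1},
    {"dx": 0,"dy": 0,"dz": -0.08,"ax": 0,"ay": 0,"az": 0,"hand": 1},
  ],
)

```text
clock: 9.52
ee_pos: [0.5318, -0.1545, 0.0404]
eef_rot: [0.02, -0.013, 0.707, -0.706]
force: [0.8, -2.2, 0.6]
grip_width: 0.003
```

Call:
apply_moves(
  commands=[
    {"dx": 0,"dy": 0,"dz": -0.05,"ax": 0,"ay": 0,"az": 0,"hand": 1},
    {"dx": 0,"dy": 0,"dz": -0.05,"ax": 0,"ay": 0,"az": 0,"hand": 1},
    {"dx": 0,"dy": 0,"dz": -0.05,"ax": 0,"ay": 0,"az": 0,"hand": 1},
  ],
)

```text
clock: 9.77
ee_pos: [0.5315, -0.148, 0.0404]
eef_rot: [0.02, -0.013, 0.707, -0.707]
force: [-0.1, -2.5, 0.1]
grip_width: 0.007
```

Call:
apply_moves(
  commands=[
    {"dx": 0,"dy": 0,"dz": -0.05,"ax": 0,"ay": 0,"az": 0,"hand": 1},
    {"dx": 0,"dy": 0,"dz": -0.05,"ax": 0,"ay": 0,"az": 0,"hand": 1},
    {"dx": 0,"dy": 0,"dz": -0.05,"ax": 0,"ay": 0,"az": 0,"hand": 1},
  ],
)

```text
clock: 10.02
ee_pos: [0.5313, -0.1476, 0.0409]
eef_rot: [-0.019, 0.011, -0.705, 0.709]
force: [0.4, -13.5, -0.4]
grip_width: 0.006
```

It stopped with −13.5 N, so the post is butted. I'll back straight off, lift, and check.

Call:
apply_moves(
  commands=[
    {"dx": 0,"dy": 0,"dz": 0.15,"ax": 0,"ay": 0,"az": 0,"hand": 1},
    {"dx": 0,"dy": 0,"dz": 0.4,"ax": 0,"ay": 0,"az": 0,"hand": 1},
    {"dx": 0,"dy": -0.3,"dz": 0.4,"ax": 0,"ay": 0,"az": 0,"hand": 1},
    {"dx": 0,"dy": -0.8,"dz": 0.3,"ax": 0,"ay": 0,"az": 0,"hand": 1},
    {"dx": 0,"dy": -0.9,"dz": 0,"ax": 0,"ay": 0,"az": 0,"hand": 1},
    {"dx": 0,"dy": -0.9,"dz": 0,"ax": 0,"ay": 0,"az": 0,"hand": 1},
    {"dx": 0.5,"dy": -0.7,"dz": 0.6,"ax": 0,"ay": 0,"az": 0,"hand": 1},
    {"dx": 0,"dy": 0,"dz": 0.6,"ax": 0,"ay": 0,"az": 0,"hand": 1},
    {"dx": 0,"dy": 0,"dz": 0,"ax": 0,"ay": 0,"az": 0,"hand": 1},
    {"dx": 0,"dy": 0,"dz": 0,"ax": 0,"ay": 0,"az": 0,"hand": 1},
  ],
)

```text
clock: 10.85
ee_pos: [0.5132, -0.2476, 0.1905]
eef_rot: [-0.019, 0.013, -0.707, 0.707]
force: [0.5, 1.1, 0.3]
grip_width: 0.006
```

```bash
python3 - <<'E'
from bench import grab_frame
import cv2
sc=grab_frame("scene")[:,:,::-1].copy();tp=grab_frame("top")[:,:,::-1].copy()
a=cv2.resize(sc[160:290,190:350],(640,520),interpolation=cv2.INTER_CUBIC)[:370]
b=cv2.resize(tp[165:235,180:380],(640,224),interpolation=cv2.INTER_CUBIC)
cv2.imwrite("pics/c7.png",cv2.vconcat([a,b]))
E
```

```text
(no output)
```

View pics/c7.png

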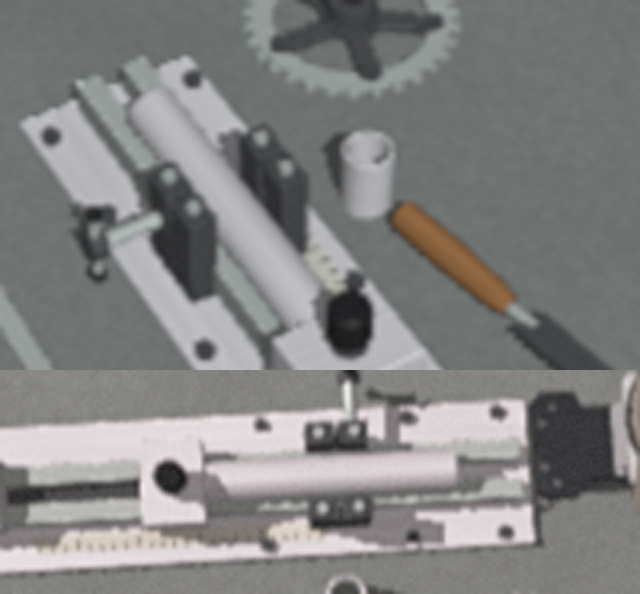

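The scene crop shows the post lying in the rails with its front against the stop and the knob down at (349,322). The top crop shows no gap at (205,475). The arm is clear, so I'm handing in.

```bash
python3 -c "
from bench import job; print(job.job_done())"
```

```text
the job is handed in; nothing more can be done
None
```

The jig is set up and handed in at about 11 s of the 48 s allowed; no verdict was reported.

**Stop:** I drew it towards the saw guide at about 40 mm/s by pushing the knob sideways. It locked at about jig y = +86 mm, where the force rose to 20 N and travel ceased. The knob then sat directly on the saddle, and its position in the scene image fitted a dropped plunger.

**Post:** I pushed its back end through the saw guide with closed fingers until it stopped dead against the locked stop at 13.5 N, up from 2 to 2.5 N while sliding. I then backed the arm off and lifted it clear.

**Last checks:** The final pictures show the post lying in the rails with no visible gap at the stop and the knob still down. The bystanders in view look undisturbed. I judged the butt from the force and the pictures and did not measure the last gap numerically. No check failed or disagreed, but the tool drifted a few mm upwards and sideways during the moves and I corrected it along the way.

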